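# Switch on the tap-test sensors on a guitar top

### The job

Get the guitar ready for its tap-tone test: with a fingertip, lightly press down the coloured caps of the vibration sensors on its top, first red, then yellow, then blue, each until it is all the way down and stays down. Leave the white spare sensor off, press gently because the top is thin, and do not lift or shift any sensor or disturb anything else lying about; finish clear of everything.

Things in the scene. Friction and masses are not known exactly. Their poses are not given: they have to be found in the camera images.
- guitar: Unfinished guitar body lying flat in a plywood mould 55 mm high; fixed. Pale flat top 95 mm above the bench, dark sound hole (solid to touch), dark bridge. 490 mm long along its y (tail -y, neck end +y), 330 mm wide at the tail, 270 mm at the neck end; the mould adds 26 mm all round. Origin on the bench under mid-length. Bridge 160 mm along x, 26 mm wide, 11 mm high, at y = -78 mm.
- sensor_red: Loose vibration sensor with the red cap, standing on the guitar top: a black round puck 50 mm across and 22 mm high, about 250 g, grippy rubber foot. Origin at the centre of its underside, z up.
- top_red (a point): Centre of the upper face of the red cap, a round flat button 34 mm across and 8 mm thick on a thin stem, 48 mm above the guitar top while up; moves down with the cap. Between cap and stem is a soft spring that gives up to 8 mm (1.5 N per mm), so the cap yields a little before and after the stem moves.
- cap_red (a joint): How far the stem under the red cap is pushed down into the puck, in metres: 0 = up (off), 0.008 = at its stop; on from 0.006. It slides against about 2.5 N of friction and stays where it is left, so the cap of a sensor that is on sits 8 mm lower.
- sensor_yellow: Loose vibration sensor with the yellow cap, standing on the guitar top: a black round puck 50 mm across and 22 mm high, about 250 g, grippy rubber foot. Origin at the centre of its underside, z up.
- top_yellow (a point): Centre of the upper face of the yellow cap, a round flat button 34 mm across and 8 mm thick on a thin stem, 48 mm above the guitar top while up; moves down with the cap. Between cap and stem is a soft spring that gives up to 8 mm (1.5 N per mm), so the cap yields a little before and after the stem moves.
- cap_yellow (a joint): How far the stem under the yellow cap is pushed down into the puck, in metres: 0 = up (off), 0.008 = at its stop; on from 0.006. It slides against about 2.5 N of friction and stays where it is left, so the cap of a sensor that is on sits 8 mm lower.
- sensor_blue: Loose vibration sensor with the blue cap, standing on the guitar top: a black round puck 50 mm across and 22 mm high, about 250 g, grippy rubber foot. Origin at the centre of its underside, z up.
- top_blue (a point): Centre of the upper face of the blue cap, a round flat button 34 mm across and 8 mm thick on a thin stem, 48 mm above the guitar top while up; moves down with the cap. Between cap and stem is a soft spring that gives up to 8 mm (1.5 N per mm), so the cap yields a little before and after the stem moves.
- cap_blue (a joint): How far the stem under the blue cap is pushed down into the puck, in metres: 0 = up (off), 0.008 = at its stop; on from 0.006. It slides against about 2.5 N of friction and stays where it is left, so the cap of a sensor that is on sits 8 mm lower.
- sensor_white: Loose vibration sensor with the white cap, standing on the guitar top: a black round puck 50 mm across and 22 mm high, about 250 g, grippy rubber foot. Origin at the centre of its underside, z up. The spare one: it stays off.
- top_white (a point): Centre of the upper face of the white cap, a round flat button 34 mm across and 8 mm thick on a thin stem, 48 mm above the guitar top while up; moves down with the cap. Between cap and stem is a soft spring that gives up to 8 mm (1.5 N per mm), so the cap yields a little before and after the stem moves.
- cap_white (a joint): How far the stem under the white cap is pushed down into the puck, in metres: 0 = up (off), 0.008 = at its stop; on from 0.006. It slides against about 2.5 N of friction and stays where it is left, so the cap of a sensor that is on sits 8 mm lower.
- fork: Loose steel tuning fork lying on the guitar top near the neck end, 115 mm long, 8 mm thick; origin at the fork's throat, on its underside. Bystander, leave alone.
- offcut: Loose wooden offcut lying on the guitar top, 22 x 60 x 16 mm; origin at the centre of its underside. Bystander, leave alone.
- tape: Loose roll of yellow tape lying flat on the bench, 96 mm across, 25 mm high. Bystander, leave alone.
- glue: Loose white glue bottle standing on the bench, 56 mm across, 130 mm high. Bystander, leave alone.
- screwdriver: Loose red-handled screwdriver lying on the bench, 200 mm long. Bystander, leave alone.
- mallet: Loose light hammer lying on the bench, 240 mm long. Bystander, leave alone.
- jar: Loose amber glass jar with a dark lid standing on the bench, 60 mm across, 70 mm high. Bystander, leave alone.
There are look-alikes about, which are no part of the job. What is shaped like the sensor_red but green is not meant. Leave any pink look-alike of the sensor_blue alone.

How it is judged:
On the way, in this order (a step that is already met when the one before it is completed fails the run):
1. the red cap is down (at least 6 of its 8 mm) (value of joint cap_red above 0.006 m), for 0.1 s.
2. the yellow cap is down (at least 6 of its 8 mm) (value of joint cap_yellow above 0.006 m), for 0.1 s.
3. the blue cap is down (at least 6 of its 8 mm) (value of joint cap_blue above 0.006 m), for 0.1 s.
At the end, for the whole second after the job is handed in: The red, yellow and blue caps are at least 6 mm down, the white cap is up (less than 2 mm down), and all four sensors stand upright and at rest on the guitar top within 10 mm of where they started (value of joint each of cap_red, cap_yellow, cap_blue above 0.006 m and value of joint cap_white below 0.002 m and distance of each of sensor_red, sensor_yellow, sensor_blue, sensor_white from where it was at the start of the episode below 0.01 m and angle between each of sensor_red, sensor_yellow, sensor_blue, sensor_white's own z axis and vertical below 0.1 rad and linear speed of each of sensor_red, sensor_yellow, sensor_blue, sensor_white below 0.02 m/s); the robot touches nothing.
It fails at once if a cap is pushed out of turn: yellow before red is on, blue before yellow is on, or white at all ((value of joint cap_yellow above 0.002 m and value of joint cap_red below 0.006 m) or (value of joint cap_blue above 0.002 m and value of joint cap_yellow below 0.006 m) or value of joint cap_white above 0.002 m).
It fails at once if the robot presses or strikes a sensor with more than 15 N, or the guitar or mould with more than 10 N ((contact force between any of the fingers, the arm and sensor_red above 15 N or contact force between any of the fingers, the arm and sensor_yellow above 15 N or contact force between any of the fingers, the arm and sensor_blue above 15 N or contact force between any of the fingers, the arm and sensor_white above 15 N) or contact force between any of the fingers, the arm and guitar above 10 N).
It fails at once if a sensor is tipped, lifted by more than 5 mm, or shifted by more than 10 mm (distance of any of sensor_red, sensor_yellow, sensor_blue, sensor_white from where it was at the start of the episode above 0.01 m or angle between any of sensor_red, sensor_yellow, sensor_blue, sensor_white's own z axis and vertical above 0.2 rad or height (world z) of any of sensor_red, sensor_yellow, sensor_blue, sensor_white above 0.1 m).
It fails at once if a bystander is moved by more than 12 mm (fork, offcut), 20 mm (tape, glue, jar) or 25 mm (screwdriver, hammer) (distance of any of fork, offcut from where it was at the start of the episode above 0.012 m or distance of any of tape, glue, jar from where it was at the start of the episode above 0.02 m or distance of any of screwdriver, mallet from where it was at the start of the episode above 0.025 m).
It also fails if it takes over 43 s, if anything falls off the work surface, if the arm or the gripper's body presses on something with over 40 N, if the wrist force passes 120 N, or if a joint passes its speed limit or range.

### The arm

A 6-joint arm with a two-finger parallel gripper is mounted at the origin on the work surface. World frame = base frame: x ahead of the robot, y to its left, z up, the work surface at z = 0. Lengths are in m, angles in rad, forces in N, time in s.
With the tool pointing down it reaches from about 0.35 to 1 m from the base axis. Payload 7.1 kg.
Tool frame: the origin (TCP) lies between the finger pads; the fingertips stand 22 mm ahead of it and the grasp point (between the pads) lies 3 mm ahead of it; z points along the fingers, y is the line along which they close (so a half turn about z gives the same grasp; the last joint's range is limited). The gripper opens to 85 mm and grips with 20 to 120 N. Pads are 22 mm wide; open, the fingers measure 114 mm over their backs; the gripper's body (76 mm by 85 mm) begins 54 mm behind the grasp point. The pads swing forward as they close: fully open they stand 13 mm farther back than shut.
Start: joints at [1.108, 0.423, 1.63, -0, 1.089, -0.019], TCP at [0.268, 0.564, 0.253] pointing down, gripper open.
Joint ranges: [-3, 3], [-0.9, 2.11], [0.09, 2.58], [-1.31, 4.45], [0.11, 2.69], [-2.54, 2.54]. Speed limits (rad/s): [2.39, 2.39, 3.01, 3.14, 3.14, 3.14].

### API

Orientations are given as a rotation vector (axis times angle).
In Python, from rig import manip gives the robot as it stands. The module is installed in compiled form; this text tells all that it offers. Calls block until the motion is done:
- manip.move_to(position, orientation): joint-space move of the TCP to a pose.
- manip.servo_line(position, orientation=None, rate=0.15): straight line of the TCP; orientation=None keeps the orientation; rate is the mean speed in m/s.
- manip.set_joints(angles): joint-space move.
- manip.command_gripper(opening, f_grip=None): finger opening in m; f_grip is the grip in N (None keeps the last); returns when the fingers have stopped.
- manip.hold(seconds).
- manip.solve_ik(position, orientation): joint angles nearest the present ones, or None.
- manip.camera(name): name is "side" or "top" or "wrist"; returns a dict with "image" (384x512x3 uint8, red, green, blue), "fx", "fy", "cx", "cy" (pixels), "cam_to_world" (4x4, takes a point from camera to world coordinates); the wrist camera has in their place "mount" (4x4, takes a point from camera to tool coordinates, whose origin is the TCP and whose axes are the flange's). Camera axes: x right, y down, z forward; pixel columns grow to the right and rows downward; lengths in m; the calibration is good to about 2 mm. A picture is of the moment at which its call begins: read the wrist's pose just before it. There is no depth.
A pose or a line that the arm cannot do raises manip.IKError and nothing moves.
- manip.sign_off(): hands the job in; it is judged then, once.
Readings, each from a call of its own:
- manip.get_time(): time.
- manip.get_joint_positions(): joint angles.
- manip.get_joint_vel(): joint speeds.
- manip.get_tau(): joint torques, N m.
- manip.get_position(): TCP position.
- manip.get_ee_rot(): TCP orientation.
- manip.get_contact_force(): force on the tool from outside, world axes, zero at the start.
- manip.get_torque(): the same for the moment, N m.
- manip.get_width(): finger opening in m.
- manip.get_grip_force(): force on a finger pad.
Only numpy, scipy, OpenCV 4.12 (cv2) and the standard library are available. Lean on these libraries where they do the work, as an engineer would, in place of code of your own. Each camera call takes 0.05 s, during which the arm holds its last target. There are 200 camera calls.

## Working session

There is one attempt and no reset: what is moved stays moved. The work goes in short steps, each a Python script; the robot and the scene stay as the last script left them, time stands still between calls to the robot, and variables do not carry over. Pictures are saved under pics/ and viewed, at most 10 in all, crops included, and the job is handed in when it is done.

```bash
mkdir -p pics
python3 - <<'E'
from rig import manip
import cv2,numpy as np
for n in("top","side"):
    c=manip.camera(n);cv2.imwrite(f"pics/{n}0.png",c["image"][:,:,::-1]);np.savez(f"{n}0.npz",**c)
    print(n,c["fx"],c["cx"],c["cy"],c["cam_to_world"].round(3).tolist())
print(manip.get_time(),manip.get_ee_rot())
E
```

```text
top 391.0358344370144 249.19071423747118 182.32950308592194 [[-0.0, -0.995, 0.1, 0.422], [-1.0, -0.001, -0.014, 0.017], [0.014, -0.1, -0.995, 1.191], [0.0, 0.0, 0.0, 1.0]]
side 464.1291400487321 253.7024809140204 185.3633901325553 [[0.994, -0.057, 0.093, 0.359], [-0.109, -0.504, 0.857, -1.434], [-0.002, -0.862, -0.507, 0.975], [0.0, 0.0, 0.0, 1.0]]
0.1 [-6.91315848e-01 -3.06423297e+00  2.21466328e-03]
```

View pics/top0.png

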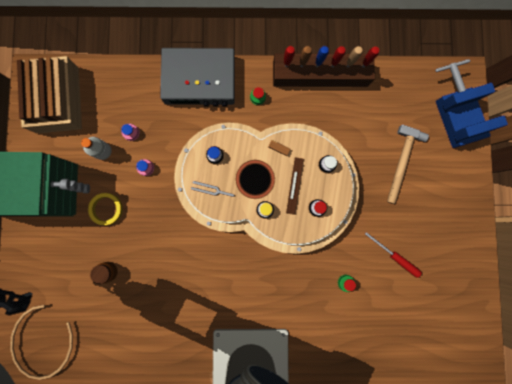

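View pics/side0.png

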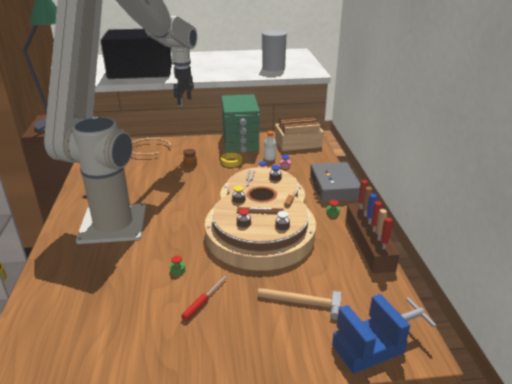

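Top view: the four sensors on the guitar top are red (318,207), yellow (265,210), blue (214,155) and white (329,163), all with black pucks. The look-alikes are on the bench: green pucks with red caps at (258,96) and (347,284), and pink pucks with blue caps at (129,131) and (145,168). I'll confirm this in a crop and locate the caps.

```bash
cat > h.py <<'E'
import numpy as np,cv2
R={'red':[((0,130,70),(8,255,255)),((172,130,70),(180,255,255))],'yellow':[((22,140,90),(34,255,255))],'blue':[((108,130,50),(128,255,255))]}
def blobs(img,col):
    h=cv2.cvtColor(img,cv2.COLOR_RGB2HSV);m=sum(cv2.inRange(h,a,b) for a,b in R[col])
    n,_,s,c=cv2.connectedComponentsWithStats(m)
    return [(c[i],s[i,4],s[i,2:4]) for i in range(1,n) if s[i,4]>=15]
def ray(c,T,px):
    return T[:3,3],T[:3,:3]@[(px[0]-c["cx"])/c["fx"],(px[1]-c["cy"])/c["fy"],1]
def plane(c,T,px,z):
    o,d=ray(c,T,px);return o+d*(z-o[2])/d[2]
def tri(r1,r2):
    A=np.c_[r1[1],-r2[1]];t=np.linalg.lstsq(A,r2[0]-r1[0],rcond=None)[0]
    p,q=r1[0]+t[0]*r1[1],r2[0]+t[1]*r2[1];return (p+q)/2,np.linalg.norm(p-q)
E
python3 - <<'E'
from h import *
t=dict(np.load("top0.npz"));s=dict(np.load("side0.npz"))
for col in R:
    T=[b for b in blobs(t["image"],col) if 175<b[0][0]<360 and 122<b[0][1]<252]
    S=[b for b in blobs(s["image"],col) if 205<b[0][0]<316 and 160<b[0][1]<260]
    for b in T:
        print(col,b[0].round(1),b[1],b[2],plane(t,t["cam_to_world"],b[0],.143).round(4))
        for q in S: print("   side",q[0].round(1),q[1],[np.round(v,4) for v in tri(ray(t,t["cam_to_world"],b[0]),ray(s,s["cam_to_world"],q[0]))])
a=cv2.resize(t["image"][120:255,170:365],None,fx=3,fy=3,interpolation=2)
b=cv2.resize(s["image"][160:265,200:320],None,fx=1.6,fy=1.6)
b=cv2.copyMakeBorder(b,0,a.shape[0]-b.shape[0],0,0,0)
cv2.imwrite("pics/crop.png",np.hstack([a,b])[:,:,::-1])
E
```

```text
red [254.4 178.7] 244 [37 37] [ 0.5372 -0.0114  0.143 ]
   side [243.3 210.8] 65 [array([ 0.5115, -0.014 ,  0.0319]), np.float64(0.0754)]
red [320.6 206.9] 124 [12 13] [ 0.4612 -0.1888  0.143 ]
   side [243.3 210.8] 65 [array([ 0.4605, -0.1885,  0.1444]), np.float64(0.0013)]
yellow [266.2 208.7] 121 [13 12] [ 0.4564 -0.0427  0.143 ]
   side [238.1 188.3] 41 [array([ 0.4556, -0.0427,  0.1426]), np.float64(0.0017)]
blue [213.5 152.2] 113 [13 12] [0.6095 0.0994 0.143 ]
   side [275.4 167.1] 17 [array([0.6087, 0.0995, 0.142 ]), np.float64(0.0019)]
```

View pics/crop.png

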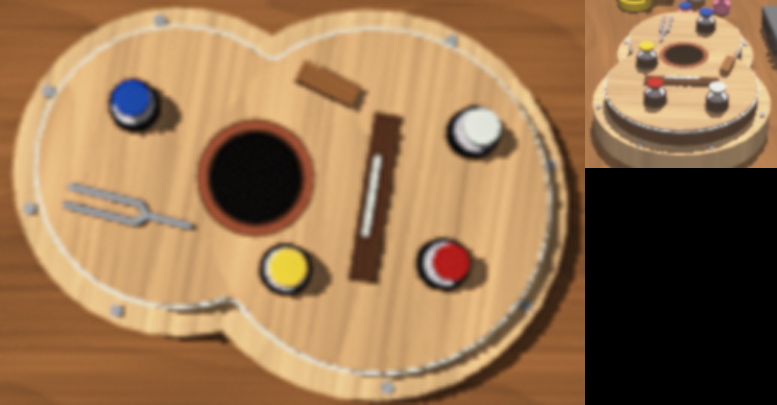

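The crop confirms the four black pucks with red, yellow, blue and white caps. The two views agree to about 2 mm, with the caps at z≈0.143. I'll close the gripper, move above red and check with the wrist camera.

Run:
```python
from h import *
from rig import manip
from scipy.spatial.transform import Rotation as Ro
manip.command_gripper(0.0)
o=manip.get_ee_rot()
manip.move_to([.461,-.1885,.235],o)
p,r=np.array(manip.get_position()),manip.get_ee_rot()
c=manip.camera("wrist");T=np.eye(4);T[:3,:3]=Ro.from_rotvec(r).as_matrix();T[:3,3]=p;T=T@c["mount"]
cv2.imwrite("pics/w0.png",c["image"][:,:,::-1])
print(p,r,manip.get_width(),manip.get_time(),manip.get_contact_force())
for b in blobs(c["image"],"red"): print(b,plane(c,T,b[0],.143).round(4))
```

```text
[ 0.46130831 -0.18798416  0.2350021 ] [6.90121178e-01 3.06480838e+00 1.14298166e-04] -7.175253648876264e-05 3.6583 [ 0.52880305 -0.42613248  0.03928712]
(array([47.90196078,  7.6503268 ]), np.int32(612), array([41, 20], dtype=int32)) [ 0.2961 -0.2483  0.143 ]
(array([457.49770525, 183.65170831]), np.int32(1961), array([ 94, 124], dtype=int32)) [ 0.5091 -0.0548  0.143 ]
(array([258.39672925, 201.06299213]), np.int32(1651), array([49, 45], dtype=int32)) [ 0.461  -0.1857  0.143 ]
```

View pics/w0.png

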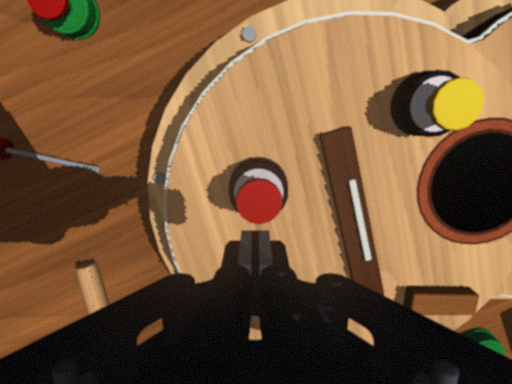

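The wrist image shows the red cap at (258,201), just ahead of the closed fingertips. It agrees with the earlier estimate to within 3 mm. Pressing with a force guard.

```bash
cat >> h.py <<'E'
def press(manip,x,y):
    manip.servo_line([x,y,.175],rate=.1); manip.hold(.2)
    f0=np.array(manip.get_contact_force())[2]; z=.175; L=[]
    while z>.1465:
        z-=.001; manip.servo_line([x,y,z],rate=.02); manip.hold(.05)
        f=np.array(manip.get_contact_force())[2]-f0
        L.append((round(manip.get_position()[2]*1e3,1),round(f,2)))
        if f>7.5: break
    manip.hold(.2); print(L,manip.get_contact_force())
    manip.servo_line([x,y,.2],rate=.06); manip.servo_line([x,y,.235],rate=.15)
    print("t",manip.get_time(),manip.get_position())
def look(manip,col,name,z):
    from scipy.spatial.transform import Rotation as Ro
    p,r=np.array(manip.get_position()),manip.get_ee_rot()
    c=manip.camera("wrist");T=np.eye(4);T[:3,:3]=Ro.from_rotvec(r).as_matrix();T[:3,3]=p;T=T@c["mount"]
    cv2.imwrite(f"pics/{name}.png",c["image"][:,:,::-1])
    for b in blobs(c["image"],col):
        if b[1]>500: print(col,b,plane(c,T,b[0],z).round(4))
E
python3 - <<'E'
from h import *
from rig import manip
press(manip,.461,-.187)
look(manip,"red","w1",.135)
E
```

```text
[(np.float64(174.1), np.float64(-1.54)), (np.float64(172.9), np.float64(-0.51)), (np.float64(171.9), np.float64(-0.03)), (np.float64(171.0), np.float64(0.17)), (np.float64(169.9), np.float64(0.19)), (np.float64(169.0), np.float64(-0.45)), (np.float64(168.0), np.float64(0.49)), (np.float64(167.0), np.float64(-0.65)), (np.float64(166.0), np.float64(0.09)), (np.float64(165.0), np.float64(-0.87)), (np.float64(164.1), np.float64(0.78)), (np.float64(163.1), np.float64(1.18)), (np.float64(162.0), np.float64(1.99)), (np.float64(161.0), np.float64(1.45)), (np.float64(160.0), np.float64(1.94)), (np.float64(159.0), np.float64(2.51)), (np.float64(158.0), np.float64(1.06)), (np.float64(157.0), np.float64(1.69)), (np.float64(156.0), np.float64(0.47)), (np.float64(155.0), np.float64(2.07)), (np.float64(154.1), np.float64(3.1)), (np.float64(153.1), np.float64(5.43)), (np.float64(152.2), np.float64(6.71)), (np.float64(151.3), np.float64(7.45)), (np.float64(150.4), np.float64(8.81))] [-1.02088829  0.74520789  9.70194841]
t 13.675 [ 0.46108779 -0.18703484  0.2348819 ]
red (array([46.83619345,  7.95943838]), np.int32(641), array([41, 20], dtype=int32)) [ 0.292  -0.2511  0.135 ]
red (array([457.76355188, 183.88384099]), np.int32(1937), array([ 94, 123], dtype=int32)) [ 0.5133 -0.05    0.135 ]
red (array([257.14724712, 198.82266325]), np.int32(1562), array([46, 44], dtype=int32)) [ 0.4612 -0.1858  0.135 ]
```

The force profile is as expected: a plateau of about 2 N, then a rise against the stop. The cap also looks smaller in the image (46 px against 49), and the puck hasn't shifted. Next is yellow, starting lower to save time.

```bash
sed -i 's/\.175/.168/g' h.py
python3 - <<'E'
from h import *
from rig import manip
manip.servo_line([.456,-.0425,.235],rate=.2)
look(manip,"yellow","w2",.143)
press(manip,.456,-.0425)
look(manip,"yellow","w3",.135)
E
```

```text
yellow (array([260.44014733, 201.10865562]), np.int32(1629), array([48, 45], dtype=int32)) [ 0.4562 -0.0392  0.143 ]
[(np.float64(167.1), np.float64(-0.1)), (np.float64(165.9), np.float64(-0.36)), (np.float64(165.0), np.float64(-0.19)), (np.float64(164.1), np.float64(1.06)), (np.float64(163.1), np.float64(2.25)), (np.float64(162.0), np.float64(2.04)), (np.float64(161.0), np.float64(2.21)), (np.float64(160.0), np.float64(1.88)), (np.float64(159.0), np.float64(2.4)), (np.float64(158.0), np.float64(2.21)), (np.float64(157.0), np.float64(2.67)), (np.float64(156.0), np.float64(1.45)), (np.float64(155.0), np.float64(2.88)), (np.float64(154.1), np.float64(4.82)), (np.float64(153.1), np.float64(4.97)), (np.float64(152.2), np.float64(7.26)), (np.float64(151.3), np.float64(9.04))] [-0.88544827 -0.2601416   8.6898309 ]
t 22.3167 [ 0.45607842 -0.04253251  0.23486204]
yellow (array([259.68571429, 197.90909091]), np.int32(1540), array([46, 43], dtype=int32)) [ 0.4564 -0.0393  0.135 ]
```

View pics/w3.png

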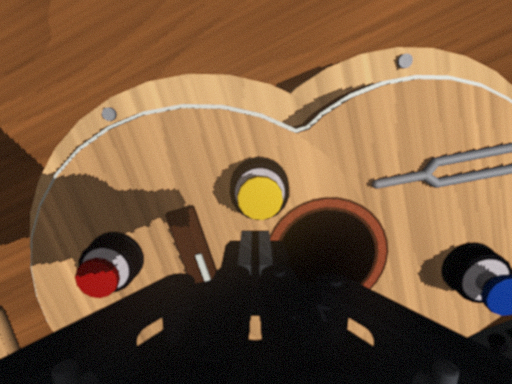

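The yellow cap at (260,198) is down and its puck is in place. The red cap at (98,278) is also down. Blue is next.

Run:
```python
from h import *
from rig import manip
manip.servo_line([.609,.1005,.235],rate=.2)
look(manip,"blue","w4",.143)
press(manip,.609,.1005)
look(manip,"blue","w5",.135)
manip.servo_line([.5,.1,.32],rate=.2)
manip.move_to([.268,.45,.32],manip.get_ee_rot())
c=manip.camera("top");cv2.imwrite("pics/top1.png",cv2.resize(c["image"][85:290,90:430],None,fx=2,fy=2)[:,:,::-1])
for k in R: print([(b[0].round(1),b[1]) for b in blobs(c["image"],k) if 175<b[0][0]<360 and 122<b[0][1]<252])
print(manip.get_time(),manip.get_position())
```

```text
blue (array([464.4       ,  51.55803571]), np.int32(1120), array([38, 38], dtype=int32)) [0.5747 0.2598 0.143 ]
blue (array([258.80367695, 202.92974393]), np.int32(1523), array([47, 43], dtype=int32)) [0.6091 0.102  0.143 ]
[(np.float64(167.1), np.float64(0.02)), (np.float64(165.9), np.float64(-0.15)), (np.float64(165.0), np.float64(-0.17)), (np.float64(164.1), np.float64(1.93)), (np.float64(163.1), np.float64(2.17)), (np.float64(162.0), np.float64(4.24)), (np.float64(161.0), np.float64(1.81)), (np.float64(160.0), np.float64(1.84)), (np.float64(159.0), np.float64(2.39)), (np.float64(158.0), np.float64(1.77)), (np.float64(157.0), np.float64(2.4)), (np.float64(156.0), np.float64(2.31)), (np.float64(155.1), np.float64(3.36)), (np.float64(154.1), np.float64(4.42)), (np.float64(153.2), np.float64(6.57)), (np.float64(152.4), np.float64(6.82)), (np.float64(151.5), np.float64(8.22))] [-1.27648265 -0.84742527  8.07571141]
t 31.2833 [0.6091769  0.10052997 0.23507995]
blue (array([463.02765388,  50.53791258]), np.int32(1121), array([37, 38], dtype=int32)) [0.5759 0.265  0.135 ]
blue (array([257.29565817, 198.72777395]), np.int32(1451), array([44, 42], dtype=int32)) [0.6094 0.1019 0.135 ]
[(array([254.5, 178.9]), np.int32(251)), (array([320. , 207.2]), np.int32(120))]
[(array([266. , 208.9]), np.int32(118))]
[(array([213.6, 152.4]), np.int32(114))]
33.775 [0.26886104 0.44949882 0.31992644]
```

View pics/top1.png

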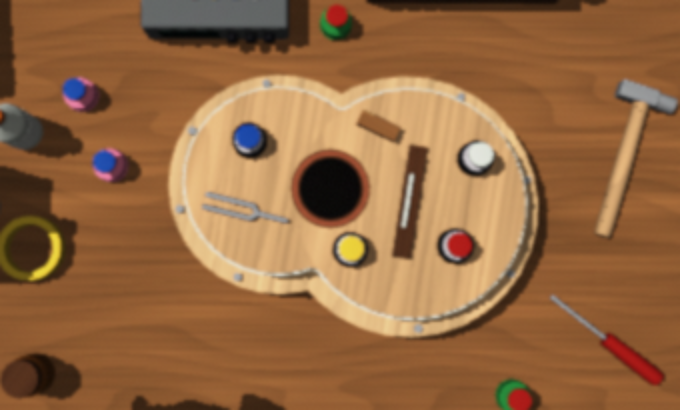

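All three caps are down, white at (478,156) was not touched, nothing in the scene has moved, and the arm is clear.

```bash
python3 -c "
from rig import manip
print(manip.sign_off())"
```

```text
the job is handed in; nothing more can be done
None
```

I pressed the red, yellow and blue caps fully down in that order at about 9 N or less, left the white one off, saw nothing else move, and handed the job in with the arm clear at about 34 s; no verdict came back.

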